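# Re-hang a loaded hardware tote on the bench hooks

### The job

Take the loaded wooden tote by its round handle off the hooks of the taller frame and hang it on the empty hooks of the lower frame, without ever setting it down and keeping it level so that the tin and the carton stay inside. Those hooks may be clamped at uneven heights: lower it by feel until both ends of the handle bear in the bottoms of the two hooks, no harder than about the tote's own weight, pause to be sure that both carry, and only then let go and leave it hanging. Leave the other tools on the bench where they are.

Things in the scene. Friction and masses are not known exactly. Their poses are not given: they have to be found in the camera images.
- tote_handle (a point): Middle of the tote's round handle, on its axis; y along the handle, z up. A bare wooden dowel 20 mm thick, 284 mm long, through both end boards and 32 mm beyond each. It is free over its middle 190 mm, 70 mm and more above the side boards. The underside of the tote is 130 mm below this point.
- tote: Open pine tote that starts hung on the taller frame. Origin at the centre of its underside, axes as the handle's. 110 mm across, 220 mm long; side boards 52 mm high; end boards 12 mm thick, outer faces 110 mm from the middle, rising to 18 mm above the handle's axis, 44 mm wide up there. 0.65 to 0.8 kg with its load, which may be heavier at one end.
- tote_end_a (a point): Point on the handle's axis 125 mm from its middle towards the tote's -y, where that end lies in a hook.
- tote_end_b (a point): Point on the handle's axis 125 mm from its middle towards the tote's +y, where that end lies in a hook.
- tin_center (a point): Centre of a closed round steel tin of screws, 61 mm across, 40 mm high, loose in the tote; 0.14 to 0.28 kg.
- carton_center (a point): Centre of a small closed cardboard carton, 50 x 75 x 36 mm, loose in the tote; 0.09 kg.
- tall_seat (a point): Middle between the taller frame's two hooks, on the axis where the handle lies when hung there, 240 mm above the bench. Axes: y along the handle's line, -x out of the frame's open front, z up.
- tall: The taller frame, fixed: two timber posts (36 mm square, 128 to 164 mm either side of the middle, 25 mm behind the hooks' seat axis), a plate hook on each and an oak shelf on top. Origin on the bench under its seat point, -x is the open front. Feet reach 65 mm in front of the seat axis, 24 mm high.
- low_seat (a point): Middle between the lower frame's two hooks, on the axis where the handle would lie, fully home, with both hooks clamped at their nominal height, 212 mm above the bench. Axes: y along the handle's line, -x out of the frame's open front, z up.
- low: The lower frame, fixed, hooks empty at the start: built as the taller one, all 28 mm lower. In both, the shelf (350 mm wide) has its underside 175 mm above the seat axis and its front edge 26 mm behind that axis, so a gripper cannot come from straight above; leaned 32 to 45 degrees from vertical, reaching in from the open front, it clears the shelf.
- low_hook_a: Fastening of the lower frame's hook on its -y side; origin on the nominal seat axis, 125 mm from the middle. The hook plate is screwed on through an upright slot and may sit up to 10 mm higher or lower than this, each side by itself (not shown by this pose): feel for it. It does not give under the load. The taller frame's two are at nominal.
- low_hook_b: The same on the +y side. A hook: 6 mm steel plate, slot 28 mm wide, open on top, floor 10 mm below the seat axis; plate behind the slot 34 mm above the axis; front lip upright to 4 mm above the axis, then flared forward to 14 mm above it, 28 mm in front of it: the handle's axis must be 26 mm or more above the hook's seat axis to pass in or out.
- mallet: A wooden mallet lying between and in front of the frames; origin on the bench under the centre of its head: head 60 mm thick, 100 mm long, handle 26 mm thick along -x (to the robot), ending 225 mm from the origin. To be left alone.
- plane: A small block plane, 160 x 46 mm, about 70 mm high, lying across in front of the left frame; origin at the middle of its sole. To be left alone.
- square: A combination square, 300 mm steel rule with a 100 mm stock, 12 mm high, lying flat and across in front of the right frame; origin under the middle of the rule. To be left alone.
There are look-alikes about, which are no part of the job. Leave any purple, red or yellow look-alike of the part that bears tin_center alone.

How it is judged:
On the way, in this order (a step that is already met when the one before it is completed fails the run):
1. the tote is lifted off the taller frame's hooks, held in the fingers and touching nothing of that frame (contact force between tote and the fingers above 0.5 N and contact force between tote and tall below 0.05 N and distance between tote_handle and tall_seat above 0.05 m), for 0.2 s.
2. both ends of the handle bear in the lower frame's two hooks, each with less than 9 N, for a moment while the fingers still grip it (contact force between tote and the fingers above 8 N and z of each of tote_end_a, tote_end_b in the frame of low_seat below 0.013 m and horizontal distance between tote_handle and low_seat below 0.015 m and contact force between tote and low_hook_a between 0.7 and 9 N and contact force between tote and low_hook_b between 0.7 and 9 N), for 0.4 s.
At the end, for the whole second after the job is handed in: The tote hangs still, released, on the lower frame: both handle ends bear in the bottoms of its hooks (within 13 mm of nominal seat height, for the hooks' setting), handle's middle within 15 mm of the seat point and along the hooks' line, upright within 12 degrees, tin and carton in it (z of tote_end_a in the frame of low_seat between -0.013 and 0.013 m and z of tote_end_b in the frame of low_seat between -0.013 and 0.013 m and horizontal distance between tote_handle and low_seat below 0.015 m and angle between the y axis of tote_handle and the y axis of low_seat, either way round below 0.12 rad and angle between tote_handle's own z axis and vertical below 0.21 rad and linear speed of tote below 0.03 m/s and angular speed of tote below 0.3 rad/s and contact force between tote and the fingers below 0.05 N and z of tin_center in the frame of tote between 0.01 and 0.06 m and distance between each of tin_center, carton_center and tote below 0.115 m and z of carton_center in the frame of tote between 0.01 and 0.06 m and contact force between tote and low_hook_a above 0.5 N and contact force between tote and low_hook_b above 0.5 N); the robot touches nothing.
It fails at once if the tote was tipped more than 15 degrees (angle between tote_handle's own z axis and vertical above 0.262 rad).
It fails at once if the tote was set down: its underside came within 12 mm of the bench, or it bore on another tool (height (world z) of tote_handle below 0.142 m or contact force between tote and mallet above 0.5 N or contact force between tote and plane above 0.5 N or contact force between tote and square above 0.5 N).
It fails at once if the tin or carton left the tote (distance between any of tin_center, carton_center and tote above 0.14 m).
It fails at once if another tool on the bench was moved more than 20 mm (distance of any of mallet, plane, square from where it was at the start of the episode above 0.02 m).
It fails at once if the tote was forced: it pressed on one of the lower frame's hooks with over 30 N (contact force between tote and low_hook_a above 30 N or contact force between tote and low_hook_b above 30 N).
It also fails if it takes over 61 s, if anything falls off the work surface, if the arm or the gripper's body presses on something with over 40 N, if the wrist force passes 120 N, or if a joint passes its speed limit or range.

### The arm

A 6-joint arm with a two-finger parallel gripper is mounted at the origin on the work surface. World frame = base frame: x ahead of the robot, y to its left, z up, the work surface at z = 0. Lengths are in m, angles in rad, forces in N, time in s.
With the tool pointing down it reaches from about 0.225 to 0.725 m from the base axis. Payload 3.1 kg.
Tool frame: the origin (TCP) lies between the finger pads; the fingertips stand 8 mm ahead of it and the grasp point (between the pads) lies 11 mm behind it (env.tcp_to_tips is the distance from the TCP to the fingertips, in m); z points along the fingers, y is the line along which they close (so a half turn about z gives the same grasp; the last joint's range is limited). The gripper opens to 85 mm and grips with 20 to 120 N. Pads are 22 mm wide; open, the fingers measure 114 mm over their backs; the gripper's body (76 mm by 85 mm) begins 54 mm behind the grasp point. The pads swing forward as they close: fully open they stand 13 mm farther back than shut.
Start: joints at [-1.308, 0.048, 0.099, 1.622, 0, 1.443], TCP at [0.2, -0.485, 0.201] pointing down, gripper open.
Joint ranges: [-2.91, 2.91], [-0.99, 1.94], [-1.21, 1.42], [-2.12, 2.29], [-1.49, 1.47], [-3.14, 3.14]. Speed limits (rad/s): [2.79, 2.79, 3.14, 3.14, 3.14, 3.14].

### API

Orientations are given as a unit quaternion [w, x, y, z].
In Python, from bench import env gives the robot as it stands. The module is installed in compiled form; this text tells all that it offers.
- The arm moves only by the tool carry_out, never from a script. Its argument "steps" is text: rows parted by semicolons, each of 4 numbers parted by spaces: the shift along the tool's x, y, z in mm, then the turn about the tool's z in degrees. A call has 1 to 12 rows; each row is the pose to reach, as a shift and turn from the pose commanded when the call began, along the tool's axes at that moment; what a row does not reach only later rows make up. A row lasts 1/8 s, in which the tool goes at most 62.5 mm and 10.7 degrees, less where a joint would pass 70% of its speed; a pose out of reach is approached as far as the arm can. A call with a gripper value outside its range is refused whole. "fingers" is the opening in per cent of the stroke, from 0 (shut) to 100 (fully open), set as the call begins (left out, the last holds). The fingers move at their own pace and stop on an object; the grip force is fixed at half the most. Time passes only in rows, so rows that repeat a pose let the fingers close. It gives the time, the measured TCP pose, the force, the opening and the grip force at its end, in the units of the state.
- env.state(): the state, without advancing time (a new reading comes with each control period).
- env.camera(name): name is "scene" or "top"; returns a dict with "color" (400x640x3 uint8, blue, green, red), "depth" (400x640 float32, m along the optical axis (not along the pixel's ray), 0 where there is no reading), "vertical_fov" (degrees; the focal length in pixels is half the picture's height over the tangent of half this angle, whatever the lens; pixels are square), "cx", "cy" (the principal point, pixels), "cam_to_world" (4x4, takes a point from camera to world coordinates). Camera axes: x right, y up, looking along -z (the intrinsics and any distortion apply to the point x, -y, -z); pixel columns grow to the right and rows downward; lengths in m; the calibration is good to about 2 mm. A picture is of the moment at which its call begins.
- env.finish_job(): hands the job in; it is judged then, once.
The state is a dict: "clock": time; "joint_positions": joint angles; "qd": joint speeds; "joint_efforts": joint torques, N m; "tcp_pos": TCP position; "tcp_rot": TCP orientation; "force": force on the tool from outside, world axes, zero at the start; "ft_torque": the same for the moment, N m; "gripper_width": finger opening in m; "grip_force": force on a finger pad.
Only numpy, scipy, OpenCV 4.12 (cv2) and the standard library are available. Lean on these libraries where they do the work, as an engineer would, in place of code of your own. Each camera call takes 0.05 s, during which the arm holds its last target. There are 200 camera calls.

## Working session

There is one attempt and no reset: what is moved stays moved. The work goes in short steps, Python scripts to look and compute and a tool call to move; the robot and the scene stay as the last step left them, time stands still between calls to the robot, and variables do not carry over. Pictures are saved under pics/ and viewed, at most 10 in all, crops included, and the job is handed in when it is done.

Besides the shell and the picture viewer there is one more tool, called as a command line: name --argument value ..., lists and objects as JSON in quotes. carry_out: Moves the arm, as the interface text tells. Its arguments: {"type":"object","properties":{"steps":{"type":"string"},"fingers":{"type":"number"}},"required":["steps"]}

```bash
mkdir -p pics
cat > h.py <<'E'
import numpy as np, cv2
from bench import env
def grab(name):
    c=env.camera(name); np.savez(f'{name}.npz',**{k:np.array(v) for k,v in c.items()}); return c
def w(c,u,v,r=1,d=None):
    f=200/np.tan(np.radians(float(c['vertical_fov']))/2)
    if d is None:
        p=c['depth'][v-r:v+r+1,u-r:u+r+1]; d=np.median(p[p>0])
    return (c['cam_to_world']@np.array([(u-c['cx'])/f*d,-(v-c['cy'])/f*d,-d,1]))[:3]
E
python3 - <<'E'
from h import *
for n in('scene','top'):
    c=grab(n); cv2.imwrite(f'pics/{n}0.png',c['color'])
    print([k for k in c],c['vertical_fov'],c['cx'],c['cy'],np.round(c['cam_to_world'],3).tolist())
print(env.state())
E
```

```text
['color', 'depth', 'vertical_fov', 'cx', 'cy', 'cam_to_world'] 44.12293955351001 314.1019251600618 195.48367954226853 [[-0.907, 0.298, -0.297, 0.225], [-0.421, -0.605, 0.676, 0.849], [0.022, 0.738, 0.675, 1.0], [0.0, 0.0, 0.0, 1.0]]
['color', 'depth', 'vertical_fov', 'cx', 'cy', 'cam_to_world'] 48.680655611117345 312.3011326287233 200.67451928382243 [[-0.019, 0.99, -0.141, 0.426], [-1.0, -0.016, 0.019, 0.013], [0.016, 0.141, 0.99, 1.268], [0.0, 0.0, 0.0, 1.0]]
{'clock': 0.1, 'joint_positions': array([-1.30776436e+00,  4.86900981e-02,  9.77619447e-02,  1.62200899e+00,
        4.13381290e-05,  1.44303652e+00]), 'qd': array([ 0.0004042 , -0.00108863,  0.00213318, -0.00159483, -0.0007701 ,
       -0.00099095]), 'joint_efforts': array([ 2.18517656e-03, -3.39851010e+01,  3.20935643e+01,  1.58297288e-02,
       -1.97859135e-04, -1.90762755e-06]), 'tcp_pos': array([ 0.19984342, -0.48481216,  0.19973104]), 'tcp_rot': array([-1.06935663e-03,  9.80970325e-01,  1.94154770e-01, -5.17211596e-05]), 'force': array([-0.67602962,  0.39932339,  1.25847324]), 'ft_torque': array([0.00173375, 0.01817975, 0.02051836]), 'grip_force': 0.0, 'gripper_width': 0.08542229409391751}
```

View pics/scene0.png

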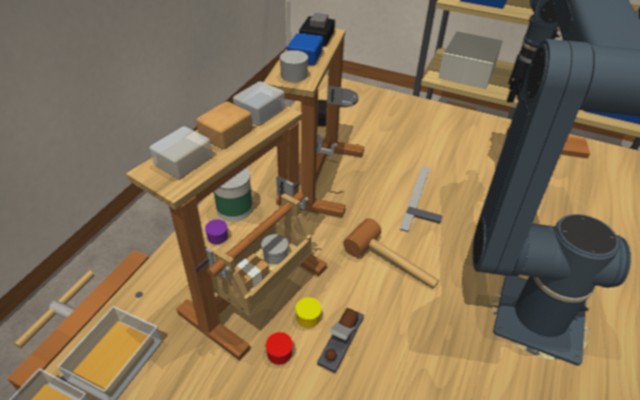

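View pics/top0.png

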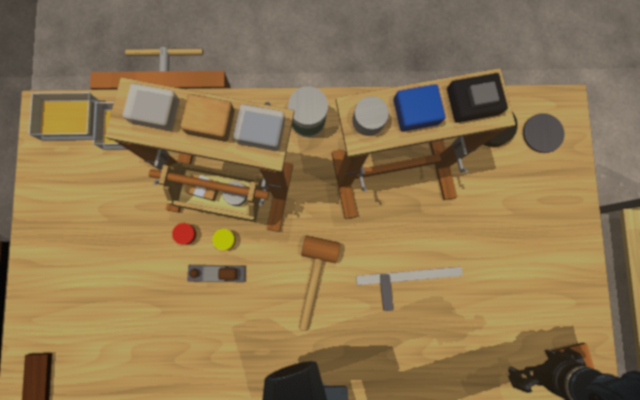

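The tote hangs on the left frame (scene ≈ (265,255); top view handle from ≈(152,175) to (265,193)). The lower frame is on the right, with hooks at top ≈(365,180) and (462,160). I'll enlarge both.

Run:
```python
from h import *
c=np.load('top.npz')['color']
a=cv2.resize(c[130:250,140:300],None,fx=5,fy=5,interpolation=cv2.INTER_CUBIC)[:600]
b=cv2.resize(c[120:220,325:485],None,fx=5,fy=5,interpolation=cv2.INTER_CUBIC)
cv2.imwrite('pics/a1.png',a);cv2.imwrite('pics/b1.png',b)
```

```text
(no output)
```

View pics/a1.png

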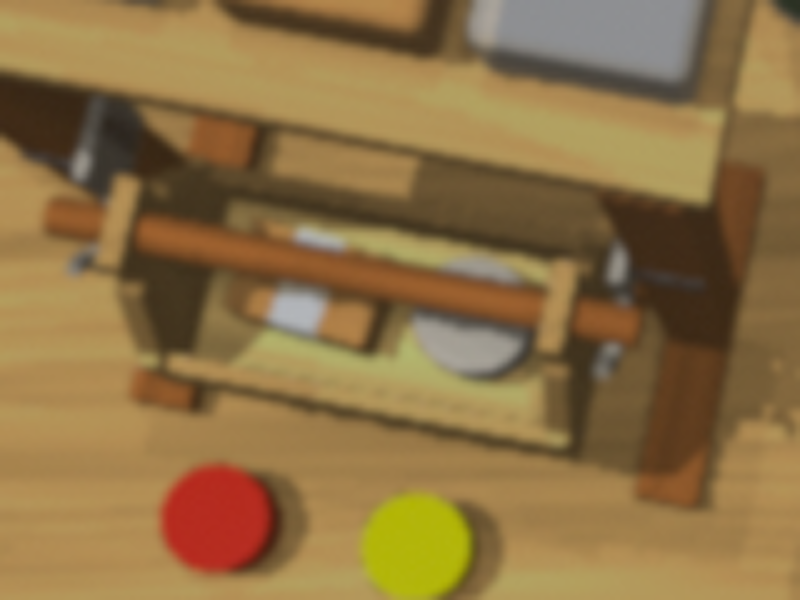

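View pics/b1.png

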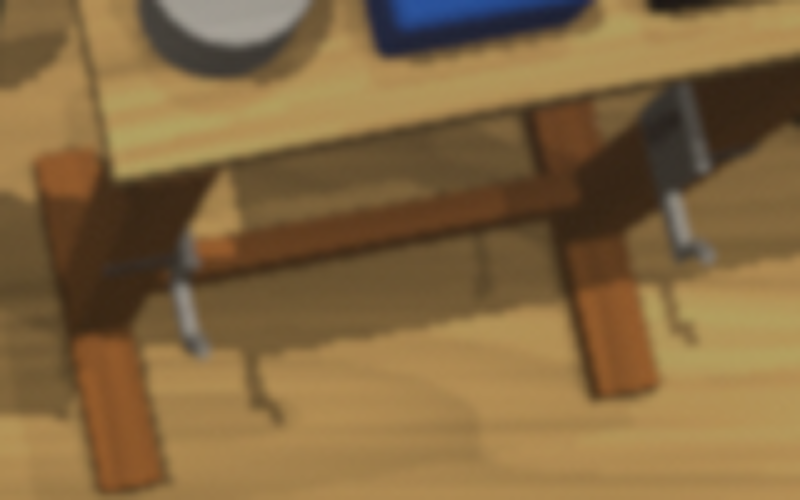

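Enlarged: the handle runs (149,173.4)–(268,194.6) px in the top view with end boards at crop x≈118 and 560. The low hooks' lip tips are at ≈(365.6,190.4) and (466.6,171.6). I'll convert these, using the shelf tops as a cross-check.

```bash
cat >> h.py <<'E'
def cloud(c):
    f=200/np.tan(np.radians(float(c['vertical_fov']))/2); d=c['depth']; v,u=np.mgrid[:400,:640]
    P=np.stack([(u-c['cx'])/f*d,-(v-c['cy'])/f*d,-d,np.ones_like(d)],-1)@c['cam_to_world'].T
    P[d==0]=np.nan; return P[...,:3]
def ray(c,u,v,z):
    o=c['cam_to_world'][:3,3]; q=w(c,0,0,d=1.) if 0 else None
    f=200/np.tan(np.radians(float(c['vertical_fov']))/2)
    r=c['cam_to_world'][:3,:3]@np.array([(u-c['cx'])/f,-(v-c['cy'])/f,-1]); return o+r*(z-o[2])/r[2]
E
python3 - <<'E'
from h import *
c=np.load('top.npz'); s=np.load('scene.npz')
A=ray(c,268,194.6,.24);B=ray(c,149,173.4,.24)
print('tote handle ends',A,B,'mid',(A+B)/2,np.linalg.norm(A-B),'yaw',np.degrees(np.arctan2(-(B-A)[0],(B-A)[1])))
g=lambda x,y:(140+x/5,130+y/5)
for p in((118,222),(560,305)): print('board',ray(c,*g(*p),.24))
t=[ray(c,365.6,190.4,.226),ray(c,466.6,171.6,.226)]
print('tips',t,np.linalg.norm(t[0]-t[1]))
P=cloud(c);
for nm,sl,z0 in(('tall',np.s_[70:180,90:310],.24),('low',np.s_[60:170,325:530],.212)):
    Q=P[sl].reshape(-1,3);Q=Q[np.isfinite(Q[:,2])]
    h,e=np.histogram(Q[:,2],np.arange(z0+.17,z0+.22,.002)); zt=e[h.argmax()]+.001
    M=Q[abs(Q[:,2]-zt)<.004]; r=cv2.minAreaRect(M[:,:2].astype(np.float32)); print(nm,zt,len(M),r,cv2.boxPoints(r).round(4).tolist())
for n,cc,pp in(('top',c,[(365,189),(466,171),(208,183)]),('scene',s,[(322,150),(280,185)])):
    for p in pp: print(n,p,w(cc,*p))
E
```

```text
tote handle ends [0.58894286 0.09750488 0.24      ] [0.64402596 0.37718287 0.24      ] mid [0.61648441 0.23734388 0.24      ] 0.2850507402909302 yaw -11.141907000532315
board [0.64109777 0.34290745 0.24      ]
board [0.59811992 0.13503225 0.24      ]
tips [array([ 0.59756449, -0.13471584,  0.226     ]), array([ 0.63970847, -0.38113382,  0.226     ])] 0.24999587406206938
tall 0.43300000000000005 5164 ((0.7024750113487244, 0.2142694592475891), (0.3504977524280548, 0.12632045149803162), 78.06905364990234) [[0.6043999791145325, 0.05590000003576279], [0.7279999852180481, 0.02969999983906746], [0.8004999756813049, 0.3727000057697296], [0.6769000291824341, 0.39879998564720154]]
low 0.405 4630 ((0.7314726114273071, -0.23771831393241882), (0.12634685635566711, 0.3510141670703888), 9.809633255004883) [[0.6392999887466431, -0.0754999965429306], [0.6991000175476074, -0.4214000105857849], [0.8235999941825867, -0.39989998936653137], [0.7638000249862671, -0.05400000140070915]]
top (365, 189) [ 0.60092689 -0.13334843  0.22634747]
top (466, 171) [ 0.64114187 -0.37965154  0.22632748]
top (208, 183) [0.6170993  0.23632431 0.24941235]
scene (322, 150) [ 0.63388183 -0.12388675  0.20069691]
scene (280, 185) [0.63717317 0.10685198 0.25645322]
```

Run:
```python
import numpy as np,cv2
c=np.load('scene.npz')['color']
a=cv2.resize(c[70:270,180:380],None,fx=3,fy=3,interpolation=cv2.INTER_CUBIC)
cv2.imwrite('pics/s1.png',a)
```

```text
(no output)
```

View pics/s1.png

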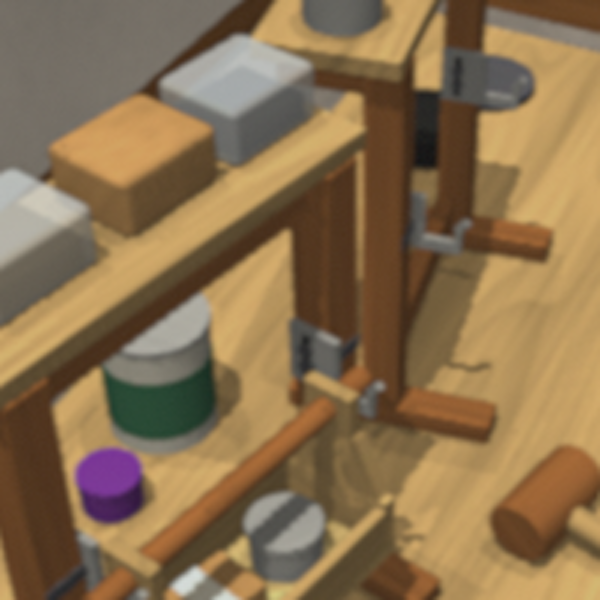

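The crop shows nothing obstructing either handle, and the low frame's hooks are empty. The move call has no lean term, so I'll test what it does before planning.

carry_out --steps "0 0 -20 5; 0 0 -40 10"

```text
clock: 0.35
tcp_pos: [0.1998, -0.4848, 0.2402]
tcp_rot: [-0.001, 0.994, 0.107, -0.0]
force: [0.7, -0.0, -0.8]
gripper_width: 0.0853
grip_force: 0.0
```

Run:
```python
from h import *
s=env.state();print({k:np.round(v,4).tolist() for k,v in s.items()})
print([a for a in dir(env) if a[0]!='_'])
c=np.load('top.npz')
print(w(c,405,163),w(c,390,167),w(c,420,162))
```

```text
{'clock': 0.35, 'joint_positions': [-1.3077, 0.0631, 0.1938, 1.7039, 0.0, 1.6204], 'qd': [-0.0003, 0.0628, 0.4019, 0.3265, -0.0014, 0.6907], 'joint_efforts': [0.0224, -34.0388, 30.3949, -0.2544, 0.0, -0.4613], 'tcp_pos': [0.1998, -0.4848, 0.2402], 'tcp_rot': [-0.0012, 0.9943, 0.1065, -0.0002], 'force': [0.6655, -0.0322, -0.7872], 'ft_torque': [-0.0243, -0.0229, 0.0218], 'grip_force': 0.0, 'gripper_width': 0.0853}
['MotionError', 'camera', 'finish_job', 'state', 'tcp_to_tips']
[ 0.69975718 -0.27060894  0.06514603] [ 0.68912563 -0.22821531  0.06451793] [ 0.70226762 -0.31316569  0.06391256]
```

carry_out --steps "0 0 -60 0; 0 0 -120 0; 0 0 -180 0; 35 -44 -210 -8; 70 -88 -210 -16; 105 -132 -210 -25; 141 -176 -210 -33; 176 -221 -210 -41; 211 -265 -210 -50; 246 -309 -210 -58; 282 -353 -210 -66; 282 -353 -210 -66"

```text
clock: 1.85
tcp_pos: [0.4006, -0.0767, 0.4503]
tcp_rot: [-0.001, 0.772, 0.635, 0.0]
force: [-0.3, -0.8, -0.3]
gripper_width: 0.0856
grip_force: 0.0
```

```bash
cat >> h.py <<'E'
from scipy.spatial.transform import Rotation as Ro
def show():
    s=env.state(); q=s['tcp_rot']; R=Ro.from_quat([q[1],q[2],q[3],q[0]]).as_matrix()
    print(s['clock'],'q',np.round(s['joint_positions'],3).tolist(),'p',np.round(s['tcp_pos'],4).tolist(),'F',np.round(s['force'],1).tolist(),'T',np.round(s['ft_torque'],2).tolist(),'w',round(s['gripper_width'],4),s['grip_force'])
    print(np.round(R,3).tolist()); 
    with open('log.txt','a') as f: f.write(repr((s['joint_positions'].tolist(),s['tcp_pos'].tolist(),R.tolist()))+'\n')
    return s,R
E
python3 -c "from h import *;show()"
```

```text
1.85 q [-0.355, -0.012, 0.574, 2.158, 0.001, 1.411] p [0.4006, -0.0767, 0.4503] F [-0.3, -0.8, -0.3] T [-0.08, -0.02, -0.05] w 0.0856 0.0
[[0.193, 0.981, -0.001], [0.981, -0.193, 0.001], [0.001, -0.001, -1.0]]
```

carry_out --steps "0 0 -50 0; 0 0 -100 0; 0 0 -150 0; 0 0 -150 0"

```text
clock: 2.35
tcp_pos: [0.3963, -0.0805, 0.526]
tcp_rot: [0.028, 0.775, 0.631, 0.016]
force: [-0.9, 0.0, -0.4]
gripper_width: 0.0854
grip_force: 0.0
```

```bash
python3 -c "from h import *;show()"
```

```text
2.35 q [-0.367, 0.076, 0.865, 2.294, 0.001, 1.408] p [0.3963, -0.0805, 0.526] F [-0.9, 0.0, -0.4] T [0.03, 0.06, -0.01] w 0.0854 0.0
[[0.203, 0.977, 0.061], [0.979, -0.202, -0.023], [-0.01, 0.064, -0.998]]
```

carry_out --steps "0 0 0 0; 0 0 0 0"

```text
clock: 2.6
tcp_pos: [0.3971, -0.0803, 0.5242]
tcp_rot: [0.026, 0.775, 0.632, 0.015]
force: [0.6, -0.8, -0.1]
gripper_width: 0.0852
grip_force: 0.0
```

```bash
python3 -c "from h import *;show()"
```

```text
2.6 q [-0.366, 0.079, 0.863, 2.294, 0.001, 1.408] p [0.3971, -0.0803, 0.5242] F [0.6, -0.8, -0.1] T [-0.01, 0.04, 0.01] w 0.0852 0.0
[[0.202, 0.978, 0.057], [0.979, -0.201, -0.021], [-0.009, 0.06, -0.998]]
```

carry_out --steps "0 0 50 0; 0 0 50 0"

```text
clock: 2.85
tcp_pos: [0.3978, -0.0805, 0.4632]
tcp_rot: [0.015, 0.775, 0.632, 0.009]
force: [0.5, -0.7, -0.8]
gripper_width: 0.0856
grip_force: 0.0
```

```bash
python3 -c "from h import *;show()"
```

```text
2.85 q [-0.366, -0.035, 0.583, 2.153, 0.001, 1.408] p [0.3978, -0.0805, 0.4632] F [0.5, -0.7, -0.8] T [-0.03, -0.01, 0.01] w 0.0856 0.0
[[0.201, 0.979, 0.033], [0.979, -0.201, -0.012], [-0.005, 0.035, -0.999]]
```

carry_out --steps "0 0 0 0; 0 0 0 0"

```text
clock: 3.1
tcp_pos: [0.4012, -0.0817, 0.4805]
tcp_rot: [0.032, 0.774, 0.632, 0.019]
force: [-0.1, 0.1, 0.9]
gripper_width: 0.0856
grip_force: 0.0
```

```bash
python3 -c "from h import *;show()"
```

```text
3.1 q [-0.366, -0.037, 0.622, 2.156, 0.001, 1.408] p [0.4012, -0.0817, 0.4805] F [-0.1, 0.1, 0.9] T [0.04, 0.11, 0.07] w 0.0856 0.0
[[0.202, 0.977, 0.069], [0.979, -0.2, -0.026], [-0.011, 0.073, -0.997]]
```

carry_out --steps "0 0 -60 0; 0 0 -120 0; 0 0 -180 0; 0 0 -240 0; 0 0 -300 0; 0 0 -350 0"

```text
clock: 3.85
tcp_pos: [0.3863, -0.0775, 0.5488]
tcp_rot: [0.054, 0.774, 0.631, 0.031]
force: [0.1, -0.1, -0.2]
gripper_width: 0.0852
grip_force: 0.0
```

```bash
python3 -c "from h import *;show()"
```

```text
3.85 q [-0.37, 0.038, 0.885, 2.294, 0.001, 1.404] p [0.3863, -0.0775, 0.5488] F [0.1, -0.1, -0.2] T [0.07, 0.05, -0.01] w 0.0852 0.0
[[0.202, 0.972, 0.116], [0.979, -0.199, -0.044], [-0.019, 0.122, -0.992]]
```

```bash
cat > fk.py <<'E'
import numpy as np
L=[eval(l) for l in open('log.txt')]
L.append(([-1.3078,.0487,.0978,1.622,0,1.443],[.19984,-.48481,.19973],None))
L.append(([-1.3077,.0631,.1938,1.7039,0,1.6204],[.1998,-.4848,.2402],None))
d=.067
def th(q): return np.array([1,np.exp(-1j*q[1]),np.exp(-1j*(q[1]-q[2])),np.exp(-1j*(q[1]-q[2]+q[3]))])
A=[];b=[];lat=[]
for q,p,R in L:
    c,s=np.cos(q[0]),np.sin(q[0]); A.append(th(q)); b.append(c*p[0]+s*p[1]+1j*p[2]); lat.append(-s*p[0]+c*p[1])
A=np.array(A);b=np.array(b);X,res,_,sv=np.linalg.lstsq(A,b,rcond=None)
def fk(q2,q3,q4): return th([0,q2,q3,q4])@X
if __name__=='__main__':
    print('lat',np.round(lat,4)); print(X,abs(A@X-b).max(),sv)
    for l in(10,20,30,38,42):
        for q2 in(-.6,-.3,0,.3): 
            q3=q2+.723+np.radians(l); print(l,q2,round(q3,2),np.round(fk(q2,q3,2.29),3) if q3<1.42 else '')
E
python3 fk.py
```

```text
lat [0.0672 0.0671 0.0671 0.0671 0.0672 0.0674 0.0669 0.0668]
[2.10612803e-05+2.24582076e-01j 1.27918268e-05+3.88371635e-01j
 5.03925415e-01+2.25925220e-02j 4.60060402e-01-5.63238053e-05j] 3.557152439935377e-05 [5.61653824 0.66259315 0.11475501 0.04795573]
10 -0.6 0.3 (0.159+0.5j)
10 -0.3 0.6 (0.263+0.551j)
10 0 0.9 (0.378+0.568j)
10 0.3 1.2 (0.493+0.551j)
20 -0.6 0.47 (0.161+0.567j)
20 -0.3 0.77 (0.265+0.617j)
20 0 1.07 (0.38+0.635j)
20 0.3 1.37 (0.495+0.617j)
30 -0.6 0.65 (0.151+0.632j)
30 -0.3 0.95 (0.256+0.683j)
30 0 1.25 (0.371+0.7j)
30 0.3 1.55 
38 -0.6 0.79 (0.136+0.683j)
38 -0.3 1.09 (0.24+0.734j)
38 0 1.39 (0.355+0.751j)
38 0.3 1.69 
42 -0.6 0.86 (0.125+0.708j)
42 -0.3 1.16 (0.23+0.758j)
42 0 1.46 
42 0.3 1.76
```

carry_out --steps "50 0 -20 0; 90 0 -60 0"

```text
clock: 4.1
tcp_pos: [0.3979, 0.0098, 0.5621]
tcp_rot: [0.068, 0.773, 0.63, 0.045]
force: [-0.8, 0.4, -0.2]
gripper_width: 0.0857
grip_force: 0.0
```

carry_out --steps "0 0 -60 0"

```text
clock: 4.22
tcp_pos: [0.3897, 0.012, 0.5789]
tcp_rot: [0.083, 0.769, 0.631, 0.06]
force: [0.5, 0.3, 0.3]
gripper_width: 0.0852
grip_force: 0.0
```

carry_out --steps "0 0 -60 0"

```text
clock: 4.35
tcp_pos: [0.3787, 0.012, 0.5974]
tcp_rot: [0.101, 0.768, 0.628, 0.076]
force: [0.2, 0.4, -0.0]
gripper_width: 0.0854
grip_force: 0.0
```

carry_out --steps "0 0 -60 0"

```text
clock: 4.47
tcp_pos: [0.3671, 0.0137, 0.6144]
tcp_rot: [0.117, 0.766, 0.625, 0.092]
force: [-0.7, 0.7, 0.2]
gripper_width: 0.0851
grip_force: 0.0
```

```bash
python3 -c "from h import *;show()"
```

```text
4.475 q [-0.116, -0.041, 0.98, 2.294, -0.031, 1.652] p [0.3671, 0.0137, 0.6144] F [-0.7, 0.7, 0.2] T [0.06, 0.31, -0.01] w 0.0851 0.0
[[0.201, 0.936, 0.287], [0.98, -0.19, -0.065], [-0.006, 0.295, -0.956]]
```

carry_out --steps "0 0 -60 0"

```text
clock: 4.6
tcp_pos: [0.3548, 0.0163, 0.6303]
tcp_rot: [0.133, 0.763, 0.623, 0.107]
force: [-0.0, 0.4, 0.5]
gripper_width: 0.0856
grip_force: 0.0
```

carry_out --steps "0 0 -60 0"

```text
clock: 4.72
tcp_pos: [0.3414, 0.0194, 0.6453]
tcp_rot: [0.148, 0.76, 0.621, 0.121]
force: [-0.1, -0.6, 0.2]
gripper_width: 0.0854
grip_force: 0.0
```

carry_out --steps "0 0 -60 0"

```text
clock: 4.85
tcp_pos: [0.327, 0.0229, 0.6598]
tcp_rot: [0.163, 0.756, 0.619, 0.136]
force: [-0.2, -0.4, 0.9]
gripper_width: 0.0853
grip_force: 0.0
```

carry_out --steps "0 0 -60 0"

```text
clock: 4.97
tcp_pos: [0.3115, 0.0267, 0.6736]
tcp_rot: [0.178, 0.752, 0.616, 0.15]
force: [-0.2, 0.9, 0.4]
gripper_width: 0.0854
grip_force: 0.0
```

carry_out --steps "0 0 -60 0"

```text
clock: 5.1
tcp_pos: [0.2949, 0.0306, 0.6869]
tcp_rot: [0.193, 0.748, 0.613, 0.164]
force: [0.9, -0.7, -0.1]
gripper_width: 0.0853
grip_force: 0.0
```

carry_out --steps "0 0 0 0;0 0 0 0"

```text
clock: 5.35
tcp_pos: [0.2966, 0.0305, 0.6856]
tcp_rot: [0.191, 0.748, 0.614, 0.163]
force: [-0.3, -0.5, -0.8]
gripper_width: 0.0855
grip_force: 0.0
```

```bash
python3 -c "from h import *;show()"
```

```text
5.35 q [-0.052, -0.197, 1.031, 2.294, -0.061, 1.7] p [0.2966, 0.0305, 0.6856] F [-0.3, -0.5, -0.8] T [0.06, 0.48, 0.04] w 0.0855 0.0
[[0.193, 0.856, 0.479], [0.981, -0.173, -0.086], [0.009, 0.487, -0.874]]
```

carry_out --steps "0 0 -60 0"

```text
clock: 5.48
tcp_pos: [0.2818, 0.0337, 0.6959]
tcp_rot: [0.204, 0.745, 0.611, 0.175]
force: [0.3, -0.1, -0.1]
gripper_width: 0.0853
grip_force: 0.0
```

carry_out --steps "0 0 -60 0"

```text
clock: 5.6
tcp_pos: [0.2596, 0.0369, 0.7105]
tcp_rot: [0.22, 0.739, 0.607, 0.193]
force: [-0.2, 0.5, 0.0]
gripper_width: 0.0855
grip_force: 0.0
```

carry_out --steps "0 0 40 0;0 0 80 0; 0 0 80 0; 0 0 80 0"

```text
clock: 6.1
tcp_pos: [0.3028, 0.03, 0.6464]
tcp_rot: [0.221, 0.738, 0.607, 0.195]
force: [-0.7, 0.2, -0.1]
gripper_width: 0.0852
grip_force: 0.0
```

```bash
cat >> h.py <<'E'
H=np.array([.6165,.2373,.24]); hd=np.array([.201,.980,0])
def to(R,p,tgt): print('shift mm',np.round(1000*R.T@(np.array(tgt)-p),1).tolist())
def ang(R): print('lean',np.degrees(np.arccos(-R[2,2])),'az',np.degrees(np.arctan2(R[1,2],R[0,2])),'yax.z',R[:,1]@[0,0,1])
E
python3 - <<'E'
from h import *
s,R=show(); ang(R); p=s['tcp_pos']; z=R[:,2]
print('turn so y perp handle: ', np.degrees(np.arctan2(R[:,1]@hd,R[:,0]@hd)))
to(R,p,H+.011*z-.13*z); to(R,p,H+.011*z)
E
```

```text
6.1 q [-0.055, -0.465, 0.615, 2.056, -0.059, 1.692] p [0.3028, 0.03, 0.6464] F [-0.7, 0.2, -0.1] T [0.05, 0.53, -0.01] w 0.0852 0.0
[[0.187, 0.81, 0.556], [0.982, -0.165, -0.089], [0.019, 0.562, -0.827]]
lean 34.24445630163648 az -9.137584620103476 yax.z 0.5623906176426756
turn so y perp handle:  0.05313238839035358
shift mm [254.3, -8.6, 372.7]
shift mm [254.3, -8.6, 502.7]
```

carry_out --steps "32 -1 47 0; 64 -2 93 0; 95 -3 140 0; 127 -4 186 0; 159 -5 233 0; 191 -6 280 0; 222 -7 326 0; 254 -9 373 0; 254 -9 373 0;254 -9 373 0" --fingers 100

```text
clock: 7.35
tcp_pos: [0.5519, 0.2482, 0.3392]
tcp_rot: [0.22, 0.738, 0.607, 0.196]
force: [-0.2, -0.3, 1.4]
gripper_width: 0.0854
grip_force: 0.0
```

Run:
```python
from h import *
s,R=show(); ang(R); p=s['tcp_pos']; z=R[:,2]
to(R,p,H+.011*z)
c=grab('top'); a=cv2.resize(c['color'][80:260,110:310],None,fx=3,fy=3,interpolation=cv2.INTER_CUBIC)
cv2.imwrite('pics/t2.png',a)
```

```text
7.35 q [0.511, -0.242, -0.038, 1.283, -0.356, 2.187] p [0.5519, 0.2482, 0.3392] F [-0.2, -0.3, 1.4] T [0.09, 0.53, -0.03] w 0.0854 0.0
[[0.187, 0.81, 0.556], [0.982, -0.167, -0.087], [0.022, 0.563, -0.826]]
lean 34.25946169913594 az -8.936063485382457 yax.z 0.5625177515871825
shift mm [-0.8, -1.7, 129.9]
```

View pics/t2.png

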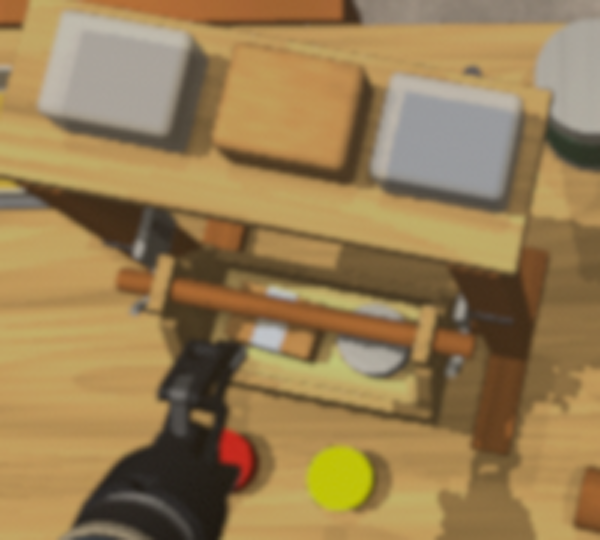

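Run:
```python
from h import *
c=np.load('top.npz'); f=200/np.tan(np.radians(float(c['vertical_fov']))/2)
for P in([.5519,.2482,.3392],[.6165,.2373,.24]):
    q=np.linalg.inv(c['cam_to_world'])@np.append(P,1); print(c['cx']+f*q[0]/-q[2],c['cy']+f*q[1]/q[2], (np.array([c['cx']+f*q[0]/-q[2],c['cy']+f*q[1]/q[2]])-[110,80])*3)
```

```text
192.66398009093913 205.79917481174036 [247.99194027 377.39752444]
208.44812212715445 183.98059524958325 [295.34436638 311.94178575]
```

Predicted TCP pixel agrees with the fingers in the picture (crop ≈(240,380)), and the handle middle is at (295,312). I'm approaching slightly toward the tin end (the heavier one) and closing.

carry_out --steps "-9 -2 40 0; -9 -2 75 0; -9 -2 100 0; -9 -2 120 0; -9 -2 130 0; -9 -2 130 0; -9 -2 130 0"

```text
clock: 8.28
tcp_pos: [0.6198, 0.2276, 0.2282]
tcp_rot: [0.22, 0.738, 0.607, 0.195]
force: [-0.5, 0.8, 0.1]
gripper_width: 0.0856
grip_force: 0.0
```

carry_out --steps "0 0 0 0;0 0 0 0;0 0 0 0;0 0 0 0;0 0 0 0;0 0 0 0;0 0 0 0;0 0 0 0" --fingers 0

```text
clock: 9.28
tcp_pos: [0.6192, 0.2273, 0.2257]
tcp_rot: [0.219, 0.739, 0.607, 0.193]
force: [0.3, -0.4, 0.3]
gripper_width: -0.0001
grip_force: 0.0
```

Run:
```python
from h import *
s,R=show(); ang(R); p=s['tcp_pos']; z=R[:,2]
print(p-.011*z); to(R,p,p+np.array([0,0,.08]))
```

```text
9.275 q [0.408, -0.169, -0.206, 1.017, -0.306, 2.092] p [0.6192, 0.2273, 0.2257] F [0.3, -0.4, 0.3] T [0.05, 0.59, 0.02] w -0.0001 0.0
[[0.187, 0.812, 0.552], [0.982, -0.166, -0.089], [0.019, 0.559, -0.829]]
lean 34.01350848542819 az -9.186463675239086 yax.z 0.5590679173837438
[0.61317378 0.2282511  0.23478569]
shift mm [1.5, 44.7, -66.3]
```

Run:
```python
from h import *
c=grab('top'); a=cv2.resize(c['color'][140:240,150:290],None,fx=3.5,fy=3.5,interpolation=cv2.INTER_CUBIC)
s=grab('scene'); b=cv2.resize(s['color'][170:320,190:340],None,fx=2,fy=2,interpolation=cv2.INTER_CUBIC)
o=np.zeros((350,800,3),np.uint8); o[:350,:490]=a[:350]; o[:300,495:795]=b
cv2.imwrite('pics/t3.png',o)
```

```text
(no output)
```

View pics/t3.png

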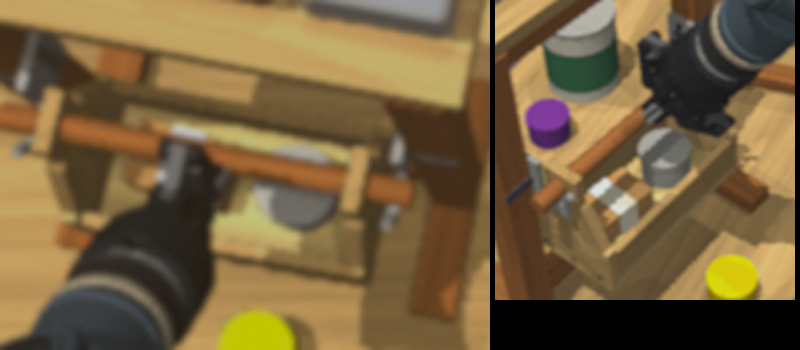

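The fingers shut on nothing: the top crop shows the fingertips at about (188,148), overlapping the handle. I'll compare depths there with the kinematics.

Run:
```python
from h import *
c=np.load('top.npz'); s=np.load('scene.npz')
R=np.array([[0.187, 0.812, 0.552], [0.982, -0.166, -0.089], [0.019, 0.559, -0.829]]);p=np.array([0.6192,0.2273,0.2257])
for n,k in(('top',c),('scene',s)):
    P=cloud(k).reshape(-1,3); q=(P-p)@R
    m=(abs(q[:,0])<.02)&(abs(q[:,1])<.06)&(q[:,2]>-.05)&(q[:,2]<.02)
    o=q[m]*1000; 
    o=o[np.argsort(-o[:,2])]; print(n,len(o)); print(np.round(o[::max(1,len(o)//40)]).astype(int).tolist())
print('handle in tool', np.round(1000*(H-p-.009*hd)@R,1))
```

```text
top 110
[[-8, 12, -6], [5, 14, -11], [-7, 15, -13], [11, 14, -13], [14, 14, -14], [18, 13, -15], [-20, 13, -15], [16, 14, -15], [6, 13, -16], [1, 14, -16], [6, 16, -16], [8, 16, -17], [-18, 16, -17], [-11, 15, -18], [-6, 14, -18], [-9, 12, -18], [8, 14, -19], [5, 12, -19], [-12, 13, -19], [-15, -2, -20], [-14, 14, -20], [-5, 12, -20], [-5, 2, -20], [-2, 12, -20], [-3, 9, -21], [-15, 7, -21], [7, 13, -21], [0, 14, -22], [-10, 11, -22], [-15, 5, -22], [-3, 5, -23], [-3, 8, -23], [-10, 9, -23], [-6, 8, -23], [1, 10, -23], [-18, 0, -23], [-1, 10, -23], [-18, 11, -24], [-8, 12, -24], [-13, 5, -24], [-6, 7, -25], [-9, 7, -25], [1, 8, -26], [-16, 4, -27], [-11, 6, -33], [-12, -1, -35], [-12, 3, -37], [-13, -1, -38], [-8, 11, -40], [-8, 9, -41], [-12, -1, -45], [-13, 3, -47], [-10, 7, -47], [-12, 8, -48], [-8, 13, -49]]
scene 117
[[19, -5, -15], [-16, 14, -16], [13, -5, -16], [1, -5, -17], [12, 13, -17], [5, -6, -18], [16, 13, -18], [9, 8, -19], [11, 12, -19], [4, 12, -19], [-2, 13, -20], [17, -3, -20], [9, -4, -21], [15, 9, -21], [14, -3, -21], [13, -1, -21], [6, -4, -22], [2, 7, -22], [4, 8, -22], [9, 3, -22], [5, -2, -22], [11, 11, -22], [3, 13, -23], [18, 10, -23], [8, 11, -23], [9, 0, -23], [-1, 10, -23], [13, 0, -23], [17, 12, -24], [17, 3, -24], [12, 5, -24], [11, -1, -24], [7, 9, -24], [7, 7, -24], [9, 5, -25], [7, 4, -25], [19, 6, -27], [10, 5, -32], [6, 11, -37], [13, 2, -37], [7, -11, -37], [11, 1, -38], [7, 9, -39], [13, 4, -40], [10, -6, -40], [12, 5, -41], [10, 4, -41], [12, -3, -42], [8, 7, -43], [9, 3, -43], [8, -10, -45], [12, 1, -45], [8, -13, -46], [9, -7, -46], [7, 7, -47], [12, -3, -48], [7, -13, -49], [11, 1, -49], [12, 4, -50]]
handle in tool [  0.6   4.1 -14.4]
```

Run:
```python
import numpy as np,cv2
s=np.load('scene.npz')['color']; b=cv2.resize(s[190:250,240:320],None,fx=7,fy=7,interpolation=cv2.INTER_CUBIC)
cv2.imwrite('pics/t4.png',b)
```

```text
(no output)
```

View pics/t4.png

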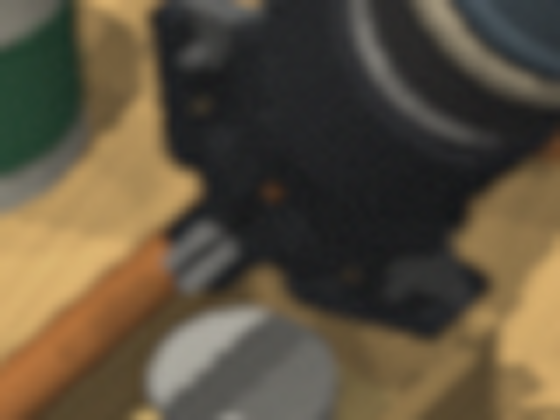

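Run:
```python
from h import *
R=np.array([[0.187, 0.812, 0.552], [0.982, -0.166, -0.089], [0.019, 0.559, -0.829]]);p=np.array([0.6192,0.2273,0.2257])
for n in('top','scene'):
    k=np.load(n+'.npz'); q=(cloud(k).reshape(-1,3)-p)@R*1000; C=k['color'].reshape(-1,3).astype(int)
    m=(abs(q[:,0])<30)&(abs(q[:,1])<80)&(q[:,2]>-75)&(q[:,2]<20)
    q=q[m];C=C[m]; orange=(C[:,2]>C[:,0]+35)
    print(n,'orange'); a=q[orange]; print(np.round(a[::max(1,len(a)//30)]).astype(int).tolist())
    print('dark/grey'); a=np.c_[q,C[:,2]][~orange]; a=a[np.argsort(-a[:,2])]; print(np.round(a[:60]).astype(int).tolist()); print(np.round(a[60::15]).astype(int).tolist())
print(env.state()['gripper_width'],env.state()['grip_force'])
```

```text
top orange
[[29, 15, -18], [14, 14, -14], [5, 14, -11], [4, 14, -16], [-5, 14, -13], [5, 12, -19], [-3, 12, -15], [-13, 15, -17], [-20, 12, -6], [-2, 12, -20], [-12, 13, -19], [-20, 13, -15], [-29, 14, -14], [-3, 9, -21], [-12, 11, -21], [-20, 10, -15], [1, 8, -26], [-9, 10, -26], [-18, 11, -24], [-26, 12, -22], [-6, 7, -25], [-15, 7, -21], [-24, 8, -21], [-8, 11, -40], [-13, 5, -24], [-22, 6, -23], [-9, 6, -35], [-16, 4, -27], [-25, 4, -22], [-13, -1, -22], [-22, 0, -21], [-22, -3, -20], [-13, -6, -71]]
dark/grey
[[18, 13, -8, 157], [29, 14, -10, 157], [22, 13, -10, 148], [19, 15, -12, 153], [23, 14, -14, 140], [27, 14, -16, 126], [25, 15, -16, 133], [-12, -7, -34, 66], [-12, -1, -35, 64], [-12, 3, -37, 71], [-12, 6, -38, 83], [-13, -1, -38, 63], [-8, 6, -40, 66], [-11, 7, -41, 79], [-8, 9, -41, 77], [-12, -1, -45, 60], [-12, -4, -45, 63], [-13, 3, -47, 63], [-12, 5, -47, 68], [-10, 7, -47, 71], [-8, 7, -48, 60], [-12, 8, -48, 73], [-8, 10, -49, 51], [-8, 13, -49, 54], [-8, 5, -50, 70], [-11, 4, -51, 69], [-12, -1, -52, 56], [-11, 7, -52, 74], [-12, -2, -53, 58], [-12, 3, -54, 61], 
[... 1290 characters left out ...]
 35], [12, -2, -45, 89], [12, 1, -45, 76], [12, -5, -45, 107], [8, -13, -46, 59], [9, 9, -46, 45], [9, -7, -46, 71], [12, 6, -47, 100], [7, 7, -47, 69], [6, 12, -48, 77], [12, -3, -48, 104], [13, 0, -49, 72], [7, -13, -49, 55], [9, -12, -49, 39], [11, 1, -49, 76], [9, 10, -49, 43], [12, 4, -50, 100], [11, 6, -50, 89], [12, -4, -50, 105], [13, -6, -51, 95], [8, -10, -51, 34], [7, -8, -51, 48], [8, 9, -51, 46], [11, 3, -51, 96], [7, -11, -52, 38], [7, 8, -52, 67], [11, 0, -52, 69], [11, -6, -52, 95], [11, -3, -52, 101], [13, -1, -53, 85], [8, 11, -53, 47], [11, 2, -54, 82]]
[[11, -1, -55, 78], [11, -5, -58, 93], [9, -9, -63, 35], [0, 0, -69, 27], [13, -10, -72, 36]]
-2.1327210201137286e-05 0.0
```

```bash
python3 -c "
from h import *
print(env.tcp_to_tips)"
```

```text
0.008
```

carry_out --steps "0 4 -5 0;0 4 -5 0;0 4 -5 0;0 4 -5 0;0 4 -5 0;0 4 -5 0" --fingers 100

```text
clock: 10.12
tcp_pos: [0.6196, 0.227, 0.2319]
tcp_rot: [0.219, 0.739, 0.607, 0.193]
force: [0.4, -0.3, 0.9]
gripper_width: 0.0851
grip_force: 0.0
```

Run:
```python
from h import *
s,R=show(); p=s['tcp_pos']; 
for n in('top','scene'):
    k=grab(n); q=(cloud(k).reshape(-1,3)-p)@R*1000; C=k['color'].reshape(-1,3).astype(int)
    m=(abs(q[:,0])<25)&(abs(q[:,1])<80)&(q[:,2]>-100)&(q[:,2]<20); q=q[m];C=C[m]; orange=(C[:,2]>C[:,0]+35)
    a=q[orange&(q[:,2]>-40)];print(n,'handle med',np.median(a,0),'top',np.percentile(a[:,2],5)); a=q[~orange]; a=a[np.argsort(-a[:,2])]; print(np.round(a[:40]).astype(int).tolist())
```

```text
10.125 q [0.407, -0.168, -0.192, 1.03, -0.305, 2.091] p [0.6196, 0.227, 0.2319] F [0.4, -0.3, 0.9] T [0.12, 0.53, 0.01] w 0.0851 0.0
[[0.187, 0.813, 0.552], [0.982, -0.166, -0.089], [0.019, 0.559, -0.829]]
top handle med [ -9.5579762    4.57830185 -16.00809752] top -19.673800012789908
[[14, 7, -16], [-10, 48, -43], [-8, 49, -45], [-8, -43, -50], [-12, 47, -50], [-11, 49, -50], [-10, 49, -51], [-11, -48, -53], [-8, 50, -54], [-8, 56, -56], [-11, 49, -56], [-9, 49, -56], [-10, -41, -57], [-9, 54, -57], [-10, -44, -57], [-11, 45, -58], [-6, 56, -58], [-12, 48, -59], [-10, 48, -60], [-7, 55, -61], [-8, 52, -65], [-9, 50, -65], [-9, 55, -65], [-12, 47, -68], [-10, 49, -69], [-8, 49, -69], [-8, 52, -70], [-12, 51, -71], [-11, 49, -72], [-12, 48, -75], [-14, 50, -84], [-13, 56, -88], [-11, 56, -89], [3, 72, -91], [-13, 55, -91], [-14, 50, -91], [-14, 53, -91], [-10, 53, -93], [-13, 65, -93], [-12, 55, -93]]
scene handle med [  0.82985854   0.32819024 -17.56596955] top -21.11929387632237
[[11, 44, -48], [11, 47, -48], [10, 46, -49], [11, -49, -50], [11, 49, -51], [6, 50, -51], [13, -46, -52], [7, 53, -52], [12, -47, -53], [12, -44, -54], [11, 44, -54], [7, 52, -54], [7, 55, -54], [9, -53, -55], [10, 43, -55], [9, -55, -55], [8, -51, -55], [6, -55, -55], [12, 47, -56], [10, -50, -56], [-10, -43, -56], [8, -54, -56], [12, -45, -57], [7, -52, -57], [11, -47, -57], [8, 53, -58], [12, 46, -58], [10, -45, -58], [6, -54, -59], [-5, -43, -59], [12, -44, -59], [11, 47, -59], [13, 48, -59], [7, -56, -60], [7, 52, -60], [14, -48, -60], [10, 43, -60], [12, 44, -61], [9, 50, -61], [8, -51, -61]]
```

The cameras show the real fingertips stand about 43 mm short of where the reported TCP puts them (tips at tool z ≈ −35 mm shut, −47 mm open). So I need to advance about 44 mm more before closing.

carry_out --steps "0 0 15 0; 0 0 30 0; 0 0 40 0; 0 0 44 0; 0 0 44 0; 0 0 44 0"

```text
clock: 10.98
tcp_pos: [0.6443, 0.2233, 0.1963]
tcp_rot: [0.22, 0.738, 0.607, 0.194]
force: [0.2, -0.5, 0.6]
gripper_width: 0.0855
grip_force: 0.0
```

carry_out --steps "0 0 0 0;0 0 0 0;0 0 0 0;0 0 0 0;0 0 0 0;0 0 0 0;0 0 0 0;0 0 0 0" --fingers 0

```text
clock: 11.98
tcp_pos: [0.6445, 0.2231, 0.1963]
tcp_rot: [0.22, 0.739, 0.607, 0.194]
force: [2.2, -0.7, 1.5]
gripper_width: 0.0184
grip_force: 58.5
```

Run:
```python
from h import *
s,R=show(); ang(R); p=s['tcp_pos']; to(R,p,p+np.array([0,0,.04])); to(R,p,p+np.array([-.978,.2,0])*.1)
```

```text
11.975 q [0.382, -0.118, -0.22, 0.943, -0.293, 2.068] p [0.6445, 0.2231, 0.1963] F [2.2, -0.7, 1.5] T [-0.09, 0.03, -0.01] w 0.0184 58.47537875175476
[[0.188, 0.812, 0.553], [0.982, -0.166, -0.089], [0.019, 0.56, -0.828]]
lean 34.08557778437662 az -9.176188865365237 yax.z 0.5600975978425218
shift mm [0.8, 22.4, -33.1]
shift mm [1.3, -82.7, -55.9]
```

Gripped (58 N). Lifting 40 mm straight up, then checking.

carry_out --steps "0 2 -3 0; 0 5 -7 0; 0 8 -12 0; 0 12 -18 0; 1 16 -24 0; 1 20 -29 0; 1 22 -33 0; 1 22 -33 0; 1 22 -33 0; 1 22 -33 0"

```text
clock: 13.22
tcp_pos: [0.6435, 0.2233, 0.2344]
tcp_rot: [0.219, 0.739, 0.608, 0.193]
force: [-0.2, -0.4, -7.3]
gripper_width: 0.0184
grip_force: 58.7
```

Run:
```python
from h import *
s,R=show(); ang(R); p=s['tcp_pos']; to(R,p,p+np.array([-.978,.2,0])*.2);to(R,p,p+np.array([-.978,.2,0])*.2+np.array([0,0,.15]))
```

```text
13.225 q [0.382, -0.119, -0.144, 1.023, -0.293, 2.068] p [0.6435, 0.2233, 0.2344] F [-0.2, -0.4, -7.3] T [0.24, 1.28, -0.04] w 0.0184 58.69121789932251
[[0.187, 0.813, 0.551], [0.982, -0.165, -0.09], [0.018, 0.558, -0.83]]
lean 33.9504849476737 az -9.234043825164976 yax.z 0.558174798942539
shift mm [2.7, -165.7, -111.4]
shift mm [5.4, -81.9, -235.8]
```

carry_out --steps "0 -8 -5 0; 1 -25 -17 0; 1 -50 -33 0; 1 -75 -50 0; 2 -100 -67 0; 2 -125 -84 0; 3 -145 -98 0; 3 -158 -106 0; 3 -166 -111 0; 3 -166 -111 0; 3 -166 -111 0"

```text
clock: 14.6
tcp_pos: [0.4488, 0.2637, 0.2346]
tcp_rot: [0.22, 0.739, 0.607, 0.194]
force: [0.1, -0.3, -6.4]
gripper_width: 0.0185
grip_force: 59.2
```

Run:
```python
from h import *
s,R=show(); ang(R); p=s['tcp_pos']
k=grab('top'); q=cloud(k); C=k['color'].astype(int)
G=p-.054*R[:,2]; print('grasp',G)
c=grab('scene'); 
for (cc,n) in((k,'top'),(c,'scene')):
    f=200/np.tan(np.radians(float(cc['vertical_fov']))/2); e=np.linalg.inv(cc['cam_to_world'])@np.append(G,1); print(n,cc['cx']+f*e[0]/-e[2],cc['cy']+f*e[1]/e[2])
o=np.hstack([cv2.resize(cc['color'][max(0,v-75):max(0,v-75)+150,u-75:u+75],None,fx=2.66,fy=2.66,interpolation=cv2.INTER_CUBIC) for cc,u,v in((k,208,260),(c,350,270))])
cv2.imwrite('pics/t5.png',o)
```

```text
14.6 q [0.68, -0.434, -0.383, 1.199, -0.43, 2.352] p [0.4488, 0.2637, 0.2346] F [0.1, -0.3, -6.4] T [0.19, 1.29, 0.02] w 0.0185 59.15875554084778
[[0.188, 0.812, 0.553], [0.982, -0.166, -0.09], [0.019, 0.56, -0.829]]
lean 34.0443813338489 az -9.202383062315084 yax.z 0.5595067228707603
grasp [0.41895639 0.26851875 0.27938639]
top 189.0464954517456 269.37215662324564
scene 341.8527989950833 259.91460414104205
```

View pics/t5.png

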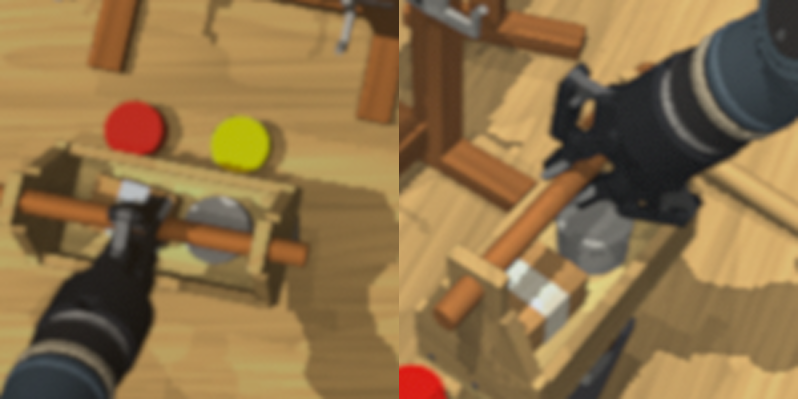

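The tote hangs level in the grip with tin and carton inside (top crop handle from (20,200) to (305,255)). I'll carry it to the open left side, high up, where the wrist limit lets me swing the lean azimuth.

carry_out --steps "3 -5 -20 0; 8 -13 -53 0; 14 -22 -88 0; 20 -31 -123 0; 26 -41 -161 0; 32 -50 -199 0; 38 -60 -237 0; 44 -69 -275 0; 50 -79 -313 0; 57 -89 -351 0; 62 -98 -388 0; 67 -104 -413 0"

```text
clock: 16.2
tcp_pos: [0.1798, 0.3816, 0.5212]
tcp_rot: [0.206, 0.73, 0.623, 0.192]
force: [0.8, -0.2, -6.4]
gripper_width: 0.018
grip_force: 59.3
```

```bash
cat >> h.py <<'E'
R1=np.array([[0.188,0.812,0.553],[0.982,-0.166,-0.09],[0.019,0.56,-0.829]])
def rel():
    s,R=show(); ang(R); D=R@R1.T; u=D@[0,0,1]; h=D@[.201,.98,0]
    print('tilt',np.degrees(np.arccos(u[2])),'handle yaw',np.degrees(np.arctan2(-h[0],h[1])),'incl(b up)',np.degrees(np.arcsin(h[2])),'rotvec',np.degrees(Ro.from_matrix(D).as_rotvec()).round(1),'up in tool',(R.T@[0,0,1]).round(3))
    return s,R
E
python3 -c "from h import *;rel()"
```

```text
16.2 q [1.418, -0.002, 0.624, 2.172, -0.57, 3.141] p [0.1798, 0.3816, 0.5212] F [0.8, -0.2, -6.4] T [-0.01, 1.23, -0.07] w 0.018 59.298614859580994
[[0.151, 0.83, 0.537], [0.988, -0.14, -0.061], [0.024, 0.54, -0.842]]
lean 32.69909428725167 az -6.498261621046861 yax.z 0.5396750685762757
tilt nan handle yaw -9.413742864682959 incl(b up) 0.30879663544999075 rotvec [0.5 1.3 2.2] up in tool [ 0.024  0.54  -0.842]h.py:31: RuntimeWarning: invalid value encountered in arccos
  print('tilt',np.degrees(np.arccos(u[2])),'handle yaw',np.degrees(np.arctan2(-h[0],h[1])),'incl(b up)',np.degrees(np.arcsin(h[2])),'rotvec',np.degrees(Ro.from_matrix(D).as_rotvec()).round(1),'up in tool',(R.T@[0,0,1]).round(3))
```

The last joint reached its limit, and the tool gained about 2° of nearly pure vertical yaw in the wanted direction. I'll keep going that way.

carry_out --steps "-4 -51 -32 0"

```text
clock: 16.32
tcp_pos: [0.1566, 0.3844, 0.5195]
tcp_rot: [0.193, 0.72, 0.639, 0.188]
force: [-1.9, 0.2, -7.2]
gripper_width: 0.0186
grip_force: 59.6
```

carry_out --steps "-4 -51 -32 0"

```text
clock: 16.45
tcp_pos: [0.1321, 0.3848, 0.5188]
tcp_rot: [0.18, 0.709, 0.657, 0.182]
force: [-1.0, -0.3, -6.2]
gripper_width: 0.0182
grip_force: 59.6
```

```bash
python3 -c "from h import *;rel()"
```

```text
16.45 q [1.499, -0.014, 0.63, 2.192, -0.518, 3.141] p [0.1321, 0.3848, 0.5188] F [-1.0, -0.3, -6.2] T [0.08, 1.09, 0.02] w 0.0182 59.56991493701935
[[0.071, 0.866, 0.495], [0.997, -0.072, -0.016], [0.022, 0.495, -0.869]]
lean 29.6795785719672 az -1.8382136836134209 yax.z 0.4946556814989973
tilt 3.912916542714202 handle yaw -4.737827380792842 incl(b up) 0.13881613130495832 rotvec [0.8 4.3 6.9] up in tool [ 0.022  0.495 -0.869]
```

carry_out --steps "1 30 -52 -5"

```text
clock: 16.58
tcp_pos: [0.1382, 0.3837, 0.5589]
tcp_rot: [0.188, 0.675, 0.692, 0.173]
force: [0.8, 1.5, -4.0]
gripper_width: 0.0185
grip_force: 59.9
```

carry_out --steps "1 30 -52 -3"

```text
clock: 16.7
tcp_pos: [0.1572, 0.3833, 0.5912]
tcp_rot: [0.179, 0.654, 0.709, 0.192]
force: [-0.4, 0.2, -5.8]
gripper_width: 0.0182
grip_force: 59.8
```

carry_out --steps "1 30 -52 -3"

```text
clock: 16.82
tcp_pos: [0.1736, 0.3791, 0.6172]
tcp_rot: [0.176, 0.631, 0.727, 0.205]
force: [0.8, 0.1, -6.3]
gripper_width: 0.0184
grip_force: 59.9
```

```bash
python3 -c "from h import *;rel()"
```

```text
16.825 q [1.392, 0.089, 1.004, 2.292, -0.515, 2.77] p [0.1736, 0.3791, 0.6172] F [0.8, 0.1, -6.3] T [-0.1, 1.16, 0.01] w 0.0184 59.86765801906586
[[-0.143, 0.845, 0.515], [0.99, 0.12, 0.077], [0.004, 0.52, -0.854]]
lean 31.36133982372226 az 8.563097778681229 yax.z 0.5204193724241035
tilt 1.9967524476400214 handle yaw 7.491302745230318 incl(b up) -0.8867666125665057 rotvec [-0.8  2.7 19.1] up in tool [ 0.004  0.52  -0.854]
```

carry_out --steps "1 30 -52 -2"

```text
clock: 16.95
tcp_pos: [0.1879, 0.3742, 0.6415]
tcp_rot: [0.172, 0.613, 0.739, 0.221]
force: [0.4, 0.8, -7.4]
gripper_width: 0.0184
grip_force: 59.9
```

carry_out --steps "0 0 0 0; 0 0 0 0; 0 0 0 0"

```text
clock: 17.32
tcp_pos: [0.1866, 0.3746, 0.6382]
tcp_rot: [0.174, 0.613, 0.74, 0.217]
force: [-0.9, 0.3, -6.6]
gripper_width: 0.018
grip_force: 59.9
```

```bash
python3 -c "from h import *;rel()"
```

```text
17.325 q [1.354, 0.098, 1.074, 2.293, -0.509, 2.671] p [0.1866, 0.3746, 0.6382] F [-0.9, 0.3, -6.6] T [-0.41, 1.25, -0.11] w 0.018 59.90472435951233
[[-0.189, 0.831, 0.523], [0.982, 0.155, 0.109], [0.01, 0.534, -0.845]]
lean 32.309307792949696 az 11.754585185536719 yax.z 0.5344035336345573
tilt nan handle yaw 10.15689047794735 incl(b up) -0.5454061852415062 rotvec [-0.5  1.8 21.7] up in tool [ 0.01   0.534 -0.845]h.py:31: RuntimeWarning: invalid value encountered in arccos
  print('tilt',np.degrees(np.arccos(u[2])),'handle yaw',np.degrees(np.arctan2(-h[0],h[1])),'incl(b up)',np.degrees(np.arcsin(h[2])),'rotvec',np.degrees(Ro.from_matrix(D).as_rotvec()).round(1),'up in tool',(R.T@[0,0,1]).round(3))
```

carry_out --steps "-15 -1 9 0; -42 -4 24 0; -73 -7 41 0; -105 -10 60 0; -138 -13 78 0; -171 -16 97 0; -204 -19 116 0; -237 -22 134 0; -270 -25 153 0; -303 -28 172 0; -333 -31 189 0; -356 -33 202 0"

```text
clock: 18.82
tcp_pos: [0.3319, 0.0386, 0.4433]
tcp_rot: [0.172, 0.615, 0.738, 0.216]
force: [0.0, 1.3, -7.3]
gripper_width: 0.0183
grip_force: 59.9
```

carry_out --steps "-25 -2 14 0; -55 -5 31 0; -90 -8 51 0; -125 -12 71 0; -160 -15 91 0; -195 -18 111 0; -230 -21 130 0; -265 -25 150 0; -300 -28 170 0; -330 -31 187 0; -348 -33 198 0; -356 -33 202 0"

```text
clock: 20.32
tcp_pos: [0.4767, -0.2906, 0.2498]
tcp_rot: [0.169, 0.614, 0.739, 0.218]
force: [-0.3, -0.4, -7.2]
gripper_width: 0.0184
grip_force: 59.9
```

carry_out --steps "0 0 0 0;0 0 0 0"

```text
clock: 20.58
tcp_pos: [0.4781, -0.2902, 0.2552]
tcp_rot: [0.173, 0.613, 0.739, 0.218]
force: [0.4, -0.2, -6.6]
gripper_width: 0.0179
grip_force: 59.9
```

Run:
```python
from h import *
s,R=rel(); p=s['tcp_pos']; G=p-.054*R[:,2]; print('G',G.round(4))
k=grab('top'); c=grab('scene')
for (cc,n) in((k,'top'),(c,'scene')):
    f=200/np.tan(np.radians(float(cc['vertical_fov']))/2); e=np.linalg.inv(cc['cam_to_world'])@np.append(G,1); u,v=int(cc['cx']+f*e[0]/-e[2]),int(cc['cy']+f*e[1]/e[2]); print(n,u,v)
    cv2.imwrite('pics/x_%s.png'%n,cv2.resize(cc['color'][v-60:v+60,u-80:u+80],None,fx=2.5,fy=2.5,interpolation=cv2.INTER_CUBIC))
cv2.imwrite('pics/t6.png',cv2.resize(k['color'][140:290,330:490],None,fx=4,fy=4,interpolation=cv2.INTER_CUBIC))
```

```text
20.575 q [-0.987, -0.232, -0.166, 1.409, 0.522, 0.458] p [0.4781, -0.2902, 0.2552] F [0.4, -0.2, -6.6] T [-0.32, 1.18, -0.07] w 0.0179 59.889360666275024
[[-0.189, 0.83, 0.524], [0.982, 0.154, 0.111], [0.012, 0.535, -0.844]]
lean 32.38336948515527 az 11.938997725964857 yax.z 0.535456626335632
tilt nan handle yaw 10.163535742133226 incl(b up) -0.43102842349617737 rotvec [-0.4  1.7 21.8] up in tool [ 0.012  0.535 -0.844]
G [ 0.4498 -0.2962  0.3008]
top 446 250
scene 412 103h.py:31: RuntimeWarning: invalid value encountered in arccos
  print('tilt',np.degrees(np.arccos(u[2])),'handle yaw',np.degrees(np.arctan2(-h[0],h[1])),'incl(b up)',np.degrees(np.arcsin(h[2])),'rotvec',np.degrees(Ro.from_matrix(D).as_rotvec()).round(1),'up in tool',(R.T@[0,0,1]).round(3))
```

View pics/t6.png

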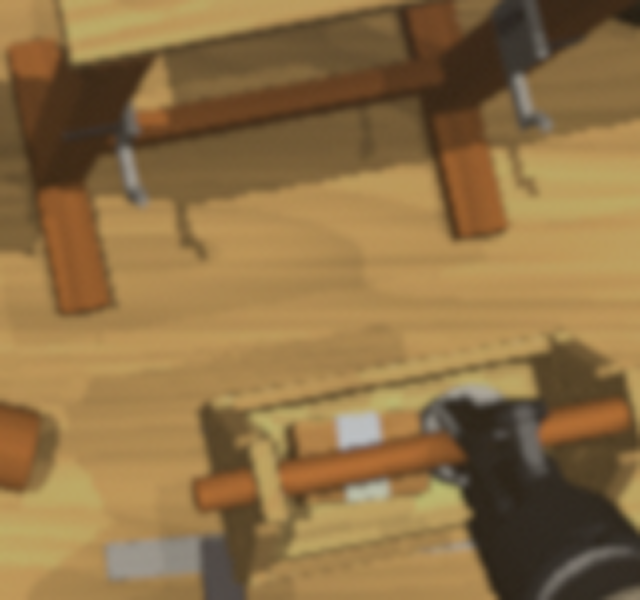

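The picture shows the tote in front of the low frame, handle from crop (195,497) to (632,413), contents inside. I'll locate the handle's ends with depth.

Run:
```python
from h import *
k=np.load('top.npz'); P=cloud(k)
for (u0,v0) in((382,263),(390,262),(478,245),(484,244)):
    q=P[v0-2:v0+3,u0-1:u0+2].reshape(-1,3); print((u0,v0),'top z',np.nanpercentile(q[:,2],85).round(4))
A=ray(k,488,243.25,.30);B=ray(k,378.75,264.25,.30)
print(A,B,np.linalg.norm(A-B),(A+B)/2,np.degrees(np.arctan2(-(B-A)[0],(B-A)[1])))
# end boards / side board rims: fit handle cloud near axis
G=np.array([.4498,-.2962,.3008]); h=(B-A)/np.linalg.norm(B-A)
for n in('top','scene'):
    kk=np.load(n+'.npz'); Q=cloud(kk).reshape(-1,3); C=kk['color'].reshape(-1,3).astype(int)
    t=(Q-(A+B)/2)@h; r=np.linalg.norm((Q-(A+B)/2)-t[:,None]*h,axis=1)
    m=(r<.025)&(abs(t)<.138)&(C[:,2]>C[:,0]+35)&((abs(t)<.09)|(abs(t)>.118)); 
    X=Q[m];T=t[m]
    from scipy.optimize import least_squares
    def fun(a):
        o=np.array([a[0],(A+B)[1]/2,a[1]]); d=np.array([a[2],1,a[3]]);d/=np.linalg.norm(d); e=X-o; return np.linalg.norm(e-np.outer(e@d,d),axis=1)-.01
    s=least_squares(fun,[(A+B)[0]/2,.3,h[0]/h[1],0],loss='soft_l1',f_scale=.002); print(n,m.sum(),s.x.round(4),'yaw',np.degrees(np.arctan(-s.x[2])),'incl',np.degrees(np.arctan(s.x[3])), np.std(s.fun))
```

```text
(382, 263) top z 0.3083
(390, 262) top z 0.3084
(478, 245) top z 0.3107
(484, 244) top z 0.3104
[ 0.46346578 -0.38944966  0.3       ] [ 0.42233939 -0.14701869  0.3       ] 0.24589459884800483 [ 0.44290259 -0.26823418  0.3       ] 9.628089901405666
top 731 [ 0.4451  0.3    -0.1728 -0.0168] yaw 9.802846448730074 incl -0.9624539080909389 0.004979737462179947
scene 278 [ 0.4458  0.3007 -0.1824 -0.0111] yaw 10.33953549375773 incl -0.6362955745832091 0.004649113510189665
```

carry_out --steps "0 8 7 0; -1 25 22 0; -1 48 42 0; -2 72 62 0; -3 95 82 0; -3 115 100 0; -4 132 114 0; -4 145 126 0; -4 151 131 0; -4 153 133 0; -4 153 133 0; -4 153 133 0"

```text
clock: 22.18
tcp_pos: [0.6755, -0.257, 0.2249]
tcp_rot: [0.174, 0.613, 0.739, 0.219]
force: [-0.6, -0.4, -7.3]
gripper_width: 0.0184
grip_force: 59.9
```

Run:
```python
from h import *
s,R=rel(); p=s['tcp_pos']; G=p-.054*R[:,2]; h=np.array([-.172,.985,0])
print('G',G.round(4),'M pred',(G+.009*h).round(4))
for n in('top','scene'):
    k=grab(n); Q=cloud(k).reshape(-1,3); C=k['color'].reshape(-1,3).astype(int); M=G+.009*h
    t=(Q-M)@h; r=np.linalg.norm((Q-M)-t[:,None]*h,axis=1)
    m=(r<.025)&(abs(t)<.16)&(C[:,2]>C[:,0]+35); X=Q[m];T=t[m]
    mm=(abs(T)<.09)|(abs(T)>.118); X=X[mm]; print(n,len(X),'t range',T.min(),T.max())
    from scipy.optimize import least_squares
    def fun(a):
        o=np.array([a[0],M[1],a[1]]); d=np.array([a[2],1,a[3]]);d/=np.linalg.norm(d); e=X-o; return np.linalg.norm(e-np.outer(e@d,d),axis=1)-.01
    z=least_squares(fun,[M[0],M[2],-.172,0],loss='soft_l1',f_scale=.002); print(z.x.round(4),'incl',np.degrees(z.x[3]))
```

```text
22.175 q [-0.655, 0.061, 0.036, 1.154, 0.419, 0.815] p [0.6755, -0.257, 0.2249] F [-0.6, -0.4, -7.3] T [-0.21, 1.26, 0.01] w 0.0184 59.86940145492554
[[-0.188, 0.83, 0.525], [0.982, 0.153, 0.11], [0.012, 0.536, -0.844]]
lean 32.42403312056163 az 11.86890192041595 yax.z 0.5360572001116845
tilt nan handle yaw 10.099441581789815 incl(b up) -0.4337744044950171 rotvec [-0.4  1.6 21.7] up in tool [ 0.012  0.536 -0.844]
G [ 0.6472 -0.2629  0.2705] M pred [ 0.6456 -0.2541  0.2705]
top 671 t range -0.157857878561878 0.1599758373235119
[ 0.6462  0.2688 -0.1723 -0.0105] incl -0.603549330242507
scene 274 t range -0.14376436057150205 0.1590817474862243
[ 0.6466  0.2694 -0.1725 -0.011 ] incl -0.6301738819172981h.py:31: RuntimeWarning: invalid value encountered in arccos
  print('tilt',np.degrees(np.arccos(u[2])),'handle yaw',np.degrees(np.arctan2(-h[0],h[1])),'incl(b up)',np.degrees(np.arcsin(h[2])),'rotvec',np.degrees(Ro.from_matrix(D).as_rotvec()).round(1),'up in tool',(R.T@[0,0,1]).round(3))
```

carry_out --steps "0 -4 7 0; 0 -9 14 0; 0 -13 21 0; 0 -17 27 0; 0 -20 32 0; 0 -20 32 0; 0 -20 32 0"

```text
clock: 23.15
tcp_pos: [0.6763, -0.2562, 0.1874]
tcp_rot: [0.174, 0.613, 0.739, 0.219]
force: [0.5, 0.3, -5.9]
gripper_width: 0.0184
grip_force: 59.9
```

```bash
python3 -c "from h import *;rel()" 2>/dev/null
```

```text
23.15 q [-0.653, 0.063, -0.036, 1.078, 0.419, 0.816] p [0.6763, -0.2562, 0.1874] F [0.5, 0.3, -5.9] T [-0.28, 1.2, 0.01] w 0.0184 59.928844571113586
[[-0.189, 0.83, 0.525], [0.982, 0.153, 0.111], [0.011, 0.537, -0.844]]
lean 32.4559037262403 az 11.892082491608473 yax.z 0.5365329370613541
tilt nan handle yaw 10.14956896386732 incl(b up) -0.4500824361353692 rotvec [-0.4  1.6 21.7] up in tool [ 0.011  0.537 -0.844]
```

carry_out --steps "0 -1 2 0; 0 -2 3 0; 0 -2 3 0"

```text
clock: 23.52
tcp_pos: [0.6758, -0.256, 0.183]
tcp_rot: [0.173, 0.613, 0.739, 0.219]
force: [-0.3, 0.0, -5.5]
gripper_width: 0.0184
grip_force: 59.9
```

```bash
python3 -c "from h import *;rel()" 2>/dev/null
```

```text
23.525 q [-0.653, 0.063, -0.044, 1.072, 0.419, 0.815] p [0.6758, -0.256, 0.183] F [-0.3, 0.0, -5.5] T [-0.25, 1.2, 0.03] w 0.0184 59.88162696361542
[[-0.189, 0.83, 0.524], [0.982, 0.153, 0.111], [0.012, 0.536, -0.844]]
lean 32.39928888117988 az 11.963146117977729 yax.z 0.5356796253025808
tilt nan handle yaw 10.140333892726892 incl(b up) -0.40056043559737037 rotvec [-0.4  1.7 21.7] up in tool [ 0.012  0.536 -0.844]
```

carry_out --steps "0 -1 2 0; 0 -1 2 0; 0 -1 2 0"

```text
clock: 23.9
tcp_pos: [0.6762, -0.256, 0.181]
tcp_rot: [0.173, 0.613, 0.739, 0.219]
force: [0.3, 0.6, -6.4]
gripper_width: 0.0185
grip_force: 59.9
```

carry_out --steps "0 -1 2 0; 0 -1 2 0; 0 -1 2 0"

```text
clock: 24.28
tcp_pos: [0.6764, -0.2559, 0.1787]
tcp_rot: [0.173, 0.613, 0.739, 0.219]
force: [-0.1, -0.5, -7.3]
gripper_width: 0.0181
grip_force: 59.9
```

```bash
python3 -c "from h import *;rel()" 2>/dev/null
```

```text
24.275 q [-0.653, 0.065, -0.051, 1.062, 0.419, 0.816] p [0.6764, -0.2559, 0.1787] F [-0.1, -0.5, -7.3] T [-0.29, 1.21, 0.0] w 0.0181 59.92587983608246
[[-0.189, 0.83, 0.524], [0.982, 0.153, 0.111], [0.012, 0.536, -0.844]]
lean 32.415016414518675 az 11.945780192333425 yax.z 0.5359165679395396
tilt nan handle yaw 10.144051864424743 incl(b up) -0.4135183762457175 rotvec [-0.4  1.6 21.7] up in tool [ 0.012  0.536 -0.844]
```

carry_out --steps "0 -1 2 0; 0 -1 2 0; 0 -1 2 0"

```text
clock: 24.65
tcp_pos: [0.6766, -0.2558, 0.1765]
tcp_rot: [0.173, 0.613, 0.739, 0.219]
force: [0.5, 0.3, -6.7]
gripper_width: 0.0185
grip_force: 59.9
```

carry_out --steps "0 -1 2 0; 0 -1 2 0; 0 -1 2 0"

```text
clock: 25.02
tcp_pos: [0.6769, -0.2557, 0.1743]
tcp_rot: [0.173, 0.613, 0.739, 0.219]
force: [-1.0, 0.0, -6.7]
gripper_width: 0.0184
grip_force: 59.9
```

```bash
python3 -c "from h import *;show()" 2>/dev/null
```

```text
25.025 q [-0.652, 0.066, -0.058, 1.053, 0.419, 0.817] p [0.6769, -0.2557, 0.1743] F [-1.0, 0.0, -6.7] T [-0.3, 1.22, 0.02] w 0.0184 59.871944189071655
[[-0.189, 0.83, 0.524], [0.982, 0.153, 0.111], [0.012, 0.536, -0.844]]
```

carry_out --steps "0 -2 1.5 0; 0 -2 1.5 0; 0 -2 1.5 0"

```text
clock: 25.4
tcp_pos: [0.676, -0.2559, 0.172]
tcp_rot: [0.173, 0.613, 0.739, 0.219]
force: [-0.0, 0.6, -6.5]
gripper_width: 0.018
grip_force: 59.9
```

carry_out --steps "0 -1.3 2 0; 0 -1.3 2 0; 0 -1.3 2 0"

```text
clock: 25.78
tcp_pos: [0.6762, -0.256, 0.1701]
tcp_rot: [0.174, 0.613, 0.739, 0.219]
force: [1.2, 0.3, -5.2]
gripper_width: 0.0183
grip_force: 60.0
```

```bash
python3 -c "from h import *;show()" 2>/dev/null
```

```text
25.775 q [-0.653, 0.066, -0.068, 1.044, 0.419, 0.816] p [0.6762, -0.256, 0.1701] F [1.2, 0.3, -5.2] T [-0.2, 1.07, -0.1] w 0.0183 60.02332270145416
[[-0.189, 0.83, 0.525], [0.982, 0.153, 0.111], [0.011, 0.537, -0.844]]
```

carry_out --steps "0 -0.6 1 0; 0 -0.6 1 0; 0 -0.6 1 0"

```text
clock: 26.15
tcp_pos: [0.6765, -0.256, 0.1694]
tcp_rot: [0.174, 0.613, 0.739, 0.219]
force: [0.6, 0.3, -2.4]
gripper_width: 0.0183
grip_force: 60.4
```

carry_out --steps "0 -0.6 1 0; 0 -0.6 1 0; 0 -0.6 1 0"

```text
clock: 26.52
tcp_pos: [0.6766, -0.2561, 0.1693]
tcp_rot: [0.175, 0.612, 0.739, 0.219]
force: [-4.8, 1.2, 4.1]
gripper_width: 0.0183
grip_force: 61.2
```

```bash
python3 -c "from h import *;show()" 2>/dev/null
```

```text
26.525 q [-0.653, 0.065, -0.071, 1.04, 0.42, 0.816] p [0.6766, -0.2561, 0.1693] F [-4.8, 1.2, 4.1] T [0.39, 0.84, 0.11] w 0.0183 61.150946617126465
[[-0.189, 0.829, 0.527], [0.982, 0.154, 0.11], [0.01, 0.538, -0.843]]
```

Contact: the hooks now take about 10 N. I'll ease off half a millimetre and look at how it splits.

carry_out --steps "0 -0.2 -0.6 0; 0 -0.2 -0.6 0"

```text
clock: 26.78
tcp_pos: [0.6766, -0.2561, 0.1693]
tcp_rot: [0.175, 0.612, 0.739, 0.219]
force: [-2.3, 0.5, 3.8]
gripper_width: 0.0183
grip_force: 60.9
```

```bash
python3 -c "from h import *;show()" 2>/dev/null
```

```text
26.775 q [-0.653, 0.065, -0.071, 1.04, 0.42, 0.815] p [0.6766, -0.2561, 0.1693] F [-2.3, 0.5, 3.8] T [0.44, 0.34, 0.01] w 0.0183 60.928802490234375
[[-0.189, 0.829, 0.527], [0.982, 0.154, 0.111], [0.01, 0.538, -0.843]]
```

carry_out --steps "0 0 0 0"

```text
clock: 26.9
tcp_pos: [0.6765, -0.2561, 0.1693]
tcp_rot: [0.175, 0.612, 0.739, 0.219]
force: [-1.0, 1.2, 4.4]
gripper_width: 0.0181
grip_force: 61.0
```

```bash
python3 -c "from h import *;show()" 2>/dev/null
```

```text
26.9 q [-0.654, 0.065, -0.071, 1.04, 0.42, 0.815] p [0.6765, -0.2561, 0.1693] F [-1.0, 1.2, 4.4] T [0.38, 0.21, 0.05] w 0.0181 60.954076051712036
[[-0.189, 0.829, 0.527], [0.982, 0.154, 0.11], [0.01, 0.538, -0.843]]
```

carry_out --steps "0 0.3 -0.5 0; 0 0.3 -0.5 0; 0 0.3 -0.5 0;0 0.3 -0.5 0;0 0.3 -0.5 0"

```text
clock: 27.52
tcp_pos: [0.6764, -0.2561, 0.1693]
tcp_rot: [0.174, 0.612, 0.739, 0.219]
force: [4.2, 1.3, 5.6]
gripper_width: 0.0181
grip_force: 61.0
```

```bash
cat > fit.py <<'E'
from h import *
from scipy.optimize import least_squares
s,R=show(); h=np.array([-.172,.985,0]); M=np.array([.6465,-.254,.213])
for n in('top','scene'):
    k=grab(n); Q=cloud(k).reshape(-1,3); C=k['color'].reshape(-1,3).astype(int)
    t=(Q-M)@h; r=np.linalg.norm((Q-M)-t[:,None]*h,axis=1)
    m=(r<.022)&(abs(t)<.142)&(C[:,2]>C[:,0]+35)&((abs(t)<.09)|(abs(t)>.132)); X=Q[m]
    def fun(a):
        o=np.array([a[0],M[1],a[1]]); d=np.array([a[2],1,a[3]]);d/=np.linalg.norm(d); e=X-o; return np.linalg.norm(e-np.outer(e@d,d),axis=1)-.01
    z=least_squares(fun,[M[0],M[2],-.172,0],loss='soft_l1',f_scale=.002); print(n,len(X),z.x.round(4),'incl',np.degrees(z.x[3]))
E
python3 fit.py
```

```text
27.525 q [-0.654, 0.065, -0.071, 1.041, 0.42, 0.815] p [0.6764, -0.2561, 0.1693] F [4.2, 1.3, 5.6] T [0.35, -0.7, -0.14] w 0.0181 60.96955418586731
[[-0.189, 0.829, 0.526], [0.982, 0.154, 0.111], [0.011, 0.538, -0.843]]
top 486 [ 0.6468  0.2131 -0.1765  0.0051] incl 0.29483453641060425
scene 186 [ 0.6475  0.2141 -0.1844 -0.001 ] incl -0.055743939230790095
```

carry_out --steps "0 0.7 -0.2 0; 0 0.7 -0.2 0; 0 0.7 -0.2 0;0 0.7 -0.2 0"

```text
clock: 28.12
tcp_pos: [0.6763, -0.2561, 0.1693]
tcp_rot: [0.174, 0.613, 0.739, 0.219]
force: [4.0, 0.5, 5.3]
gripper_width: 0.0182
grip_force: 60.8
```

```bash
python3 -c "from h import *;show()" 2>/dev/null
```

```text
28.125 q [-0.653, 0.066, -0.069, 1.042, 0.419, 0.816] p [0.6763, -0.2561, 0.1693] F [4.0, 0.5, 5.3] T [0.19, -0.76, -0.1] w 0.0182 60.821964740753174
[[-0.189, 0.83, 0.525], [0.982, 0.153, 0.111], [0.011, 0.537, -0.844]]
```

carry_out --steps "0 0.9 -0.6 0; 0 0.9 -0.6 0; 0 0.9 -0.6 0;0 0.9 -0.6 0"

```text
clock: 28.62
tcp_pos: [0.6763, -0.256, 0.1693]
tcp_rot: [0.173, 0.613, 0.739, 0.218]
force: [5.5, -1.1, 3.1]
gripper_width: 0.0182
grip_force: 60.5
```

```bash
python3 -c "from h import *;show()" 2>/dev/null
```

```text
28.625 q [-0.653, 0.067, -0.068, 1.044, 0.418, 0.816] p [0.6763, -0.256, 0.1693] F [5.5, -1.1, 3.1] T [0.05, -0.69, -0.18] w 0.0182 60.53011178970337
[[-0.188, 0.831, 0.524], [0.982, 0.153, 0.111], [0.012, 0.535, -0.845]]
```

carry_out --steps "0 0.8 -0.3 0; 0 0.8 -0.3 0; 0 0.8 -0.3 0;0 0.8 -0.3 0;0 0.8 -0.3 0;0 0.8 -0.3 0"

```text
clock: 29.38
tcp_pos: [0.6761, -0.2559, 0.1693]
tcp_rot: [0.173, 0.613, 0.739, 0.218]
force: [2.0, -2.2, -2.3]
gripper_width: 0.0184
grip_force: 60.4
```

```bash
python3 fit.py 2>/dev/null
```

```text
29.375 q [-0.652, 0.068, -0.066, 1.046, 0.417, 0.817] p [0.6761, -0.2559, 0.1693] F [2.0, -2.2, -2.3] T [-0.4, 0.22, -0.41] w 0.0184 60.42470455169678
[[-0.188, 0.832, 0.523], [0.982, 0.152, 0.111], [0.013, 0.534, -0.845]]
top 492 [ 0.6467  0.2132 -0.1759  0.0024] incl 0.13963250477715702
scene 188 [ 0.6469  0.2139 -0.1753 -0.0011] incl -0.06398960787858739
```

Both hooks bear (about 2.4 and 2.0 N now, 4–6 N each before) with the handle level. After a short pause, I'll release and back out along the tool axis.

carry_out --steps "0 0 0 0;0 0 0 0;0 0 0 0;0 0 0 0"

```text
clock: 29.98
tcp_pos: [0.6761, -0.2554, 0.1694]
tcp_rot: [0.172, 0.613, 0.739, 0.218]
force: [-0.3, -1.6, -3.4]
gripper_width: 0.0184
grip_force: 60.4
```

carry_out --steps "0 0 0 0;0 0 0 0;0 0 0 0;0 0 0 0;0 0 0 0;0 0 0 0;0 0 0 0;0 0 0 0" --fingers 100

```text
clock: 30.98
tcp_pos: [0.6769, -0.2557, 0.1705]
tcp_rot: [0.173, 0.613, 0.739, 0.219]
force: [-0.4, 0.3, -0.1]
gripper_width: 0.0853
grip_force: 0.0
```

```bash
python3 fit.py 2>/dev/null
```

```text
30.975 q [-0.652, 0.067, -0.065, 1.046, 0.419, 0.817] p [0.6769, -0.2557, 0.1705] F [-0.4, 0.3, -0.1] T [-0.06, 0.46, -0.04] w 0.0853 0.0
[[-0.189, 0.83, 0.524], [0.982, 0.153, 0.111], [0.012, 0.536, -0.844]]
top 504 [ 0.6465  0.2132 -0.1775  0.0079] incl 0.45031658084067827
scene 239 [ 0.6468  0.2139 -0.179   0.0035] incl 0.1991897088226674
```

Released, with the tote hanging in place. Backing out.

carry_out --steps "0 0 -10 0; 0 0 -25 0; 0 0 -45 0; 0 0 -70 0; 0 0 -100 0; 0 0 -130 0; 0 0 -160 0; 0 0 -180 0; 0 0 -180 0; 0 0 -180 0; 0 0 -180 0"

```text
clock: 32.45
tcp_pos: [0.5824, -0.2751, 0.321]
tcp_rot: [0.172, 0.613, 0.739, 0.219]
force: [0.1, 0.3, -0.6]
gripper_width: 0.0854
grip_force: 0.0
```

```bash
python3 fit.py 2>/dev/null
python3 - <<'E'
from h import *
# contents / tilt check: upper surfaces of tin & rim in the tote frame
k=np.load('top.npz'); h=np.array([-.174,.985,0]); x=np.array([.985,.174,0]); M=np.array([.6465,-.254,.0])
Q=cloud(k).reshape(-1,3)-M; C=k['color'].reshape(-1,3); t=Q@h; a=Q@x
for lo in range(-100,101,20):
    print(lo,[ (round(float(np.median(Q[m,2])),3) if (m:=(abs(t*1000-lo)<10)&(abs(a*1000-b)<6)).sum()>2 else None) for b in(-50,-40,-25,0,25,40,50)])
E
```

```text
32.45 q [-0.795, -0.061, 0.112, 1.418, 0.469, 0.668] p [0.5824, -0.2751, 0.321] F [0.1, 0.3, -0.6] T [-0.15, 0.54, 0.02] w 0.0854 0.0
[[-0.189, 0.831, 0.523], [0.982, 0.153, 0.112], [0.014, 0.535, -0.845]]
top 645 [ 0.6464  0.2131 -0.1769  0.0041] incl 0.23522903246147236
scene 272 [ 0.6464  0.2137 -0.1802  0.0034] incl 0.19340664784704972
-100 [0.127, 0.111, 0.195, 0.196, 0.228, 0.168, 0.428]
-80 [0.135, 0.093, 0.092, 0.222, 0.404, 0.402, 0.423]
-60 [0.136, 0.092, 0.091, 0.22, 0.403, 0.403, 0.423]
-40 [0.133, 0.092, 0.127, 0.22, 0.401, 0.403, 0.404]
-20 [0.136, 0.094, 0.101, 0.22, 0.403, 0.401, 0.405]
0 [0.138, 0.092, 0.095, 0.221, 0.403, 0.269, 0.415]
20 [0.135, 0.092, 0.097, 0.221, 0.402, 0.403, 0.416]
40 [0.136, 0.092, 0.094, 0.221, 0.403, 0.402, 0.415]
60 [0.135, 0.092, 0.094, 0.219, 0.402, 0.402, 0.407]
80 [0.136, 0.093, 0.093, 0.221, 0.403, 0.404, 0.404]
100 [0.136, 0.158, 0.194, 0.223, 0.402, 0.404, 0.404]
```

The tote hangs level in the low hooks: rim at 0.135 m and handle at 0.213 m, with the robot clear. Handing in.

```bash
python3 -c "
from bench import env
print(env.finish_job())"
```

```text
the job is handed in; nothing more can be done
None
```

The tote is hanging level and released in the lower frame's hooks, with the handle level within about half a degree and the gripper backed out. The job was handed in at about 33 s; the hand-in gave no verdict. Per-hook loads (estimated from the wrist sensor) stayed under 9 N, though total pressing briefly reached about 12 N against a tote weight of about 7 N. The tin and carton were last clearly seen inside just before hanging.

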